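# Raise the document camera to its second stop and hold it

## Task

Get the document camera ready to take in the whole notebook: draw the red-knobbed lock pin straight out of the column, lay it to rest in the two forked notches at the side of the stand's base and let go of it. Then squeeze the two orange buttons on the grip at the top of the column and pull it up past its first stop until it comes up against the second, at full height. Finish still holding the grip up there, since the column sinks when let go and I want to tighten its clamp screws; leave everything else on the desk where it lies.

Things in the scene. Friction and masses are not known exactly. Their poses are not given: they have to be found in the camera images.
- stand: Document-camera stand, fixed to the desk; dark base plate 14 mm thick, x -75..75, y -107..48 mm. Origin on the desk under the column's axis, z up. The lock pin's knob sticks out along -x (towards the robot, yaw within 0.3 rad); the camera boom is on the +y side, the forked pin rest on -y. Outer tube 28 mm thick; 38 x 42 mm collar, top at z 130 mm.
- bore_mouth (a point): Centre of the mouth of the lock housing's level bore (13 mm wide, along the stand's x), stand frame x -58, y 0, z 70 mm; housing 30 mm square, black. The lock pin in it holds the lower column section down; the catches of the two orange buttons hold the upper one.
- pin_knob (a point): Middle of the lock pin's red knob, on its axis; x runs along the pin to its tip. Round knob 22 mm thick, 37 mm long, then a flange 19 x 3 mm, then a steel shaft 10 mm thick, 55 mm long; tip 77 mm from this point. Starts home, flange within 3 mm of the bore's mouth and shaft loose in the bore; draw it 58 mm or more along the stand's -x to free the tip. It slides easily.
- pin: The same lock pin, 45 g, balance point in the shaft about 38 mm from the knob's middle; origin and axes as pin_knob.
- pin_rest (a point): Where the middle of the knob lies when the pin is parked (stand frame x -66, y -85, z 52 mm; axes as the stand's). The shaft then lies level along +x in two forked lugs, 29 and 65 mm ahead of this point, 6 mm thick, tops 20 mm above it. Slots open upward, 13 mm wide, flared at the top. Bring the shaft in above the lugs and lower it; the knob stays in front of them.
- grip_center (a point): Middle of the grip on top of the column, level with the centres of the orange buttons; axes as the stand's. Black block 36 (x) x 44 (y) mm, from 30 mm below to 20 mm above; a 26 x 26 mm button on its +y and -y faces, 54 mm over both, 46 mm when pressed in. 190 mm over the desk when down, 320 mm at full height. The boom leaves to +y below, its top 33 mm lower.
- grip: The grip block with its two buttons; origin at the same centre.
- button_left (a joint): Orange button on the grip's +y face: 0 out, 0.004 m pressed in; springs out with 2 N at rest and 6 N when in. Its catch lets go of the collar from 0.003.
- button_right (a joint): Orange button on the grip's -y face, the same.
- upper_section (a joint): How far the upper section of the column, with grip, boom and camera, is out of the lower one: 0 down, 0.065 m at its stop. Both buttons must be in to start it. It moves first (pull about 4 to 6 N) and this is the first stop.
- lower_section (a joint): How far the lower section is out of the stand: 0 down, 0.065 m at its stop. Held by the lock pin; it follows once the upper section is at its stop (pull about 7 to 10 N). Both at 0.065 is the second stop, 0.130 m in all. Let go, the column sinks.
- notebook: Notebook under the camera, 210 x 150 x 14 mm, 0.24 kg, beside the stand on its +y side; to be left alone. Origin under its centre.
- mug: Stoneware mug on a coaster, on the left; to be left alone. Origin under its centre.
- stapler: Red and black stapler, 135 mm long, 46 mm high, to the right; to be left alone. Origin under its centre.
- phone: Black phone, 146 x 72 x 8 mm, to the right; to be left alone. Origin under its centre.
- sticky_notes: Green stack of sticky notes, 77 x 77 x 13 mm, to the right; to be left alone. Origin under its centre.
- glue_stick: Glue stick, 27 mm thick, 88 mm tall, standing behind the stand; to be left alone. Origin under its centre.
- mouse: White computer mouse, 106 x 60 x 39 mm, at the front left; to be left alone. Origin under its centre.

How it is judged:
On the way, in this order (a step that is already met when the one before it is completed fails the run):
1. the lock pin is drawn right out of the column (x of pin_knob in the frame of stand below -0.137 m), for 0.1 s.
2. the lock pin lies parked in the two forked notches, let go, the column still down (x of pin_knob in the frame of pin_rest between -0.008 and 0.006 m and y of pin_knob in the frame of pin_rest between -0.004 and 0.004 m and z of pin_knob in the frame of pin_rest between -0.004 and 0.004 m and angle between the x axis of pin_knob and the x axis of pin_rest, either way round below 0.09 rad and contact force between the fingers and pin below 0.05 N and value of joint each of upper_section, lower_section below 0.004 m), for 0.2 s.
3. the buttons are squeezed and the upper section is pulled out to its stop (value of joint upper_section above 0.059 m and contact force between the fingers and grip above 1 N), for 0.1 s.
At the end, for the whole second after the job is handed in: Both column sections within 5 mm of their stops (65 mm each) and still; fingers hold the grip with over 2 N; pin lies untouched in both notches: knob within 8 mm lengthwise, 4 mm sideways and in height of the rest point, axis within 0.09 rad of the stand's x (value of joint each of upper_section, lower_section above 0.06 m and velocity of joint upper_section between -0.01 and 0.01 m/s and velocity of joint lower_section between -0.01 and 0.01 m/s and contact force between the fingers and grip above 2 N and x of pin_knob in the frame of pin_rest between -0.008 and 0.006 m and y of pin_knob in the frame of pin_rest between -0.004 and 0.004 m and z of pin_knob in the frame of pin_rest between -0.004 and 0.004 m and angle between the x axis of pin_knob and the x axis of pin_rest, either way round below 0.09 rad and contact force between the fingers and pin below 0.05 N); the arm keeps its last pose, push and grip.
It fails at once if the notebook is shifted by more than 15 mm (distance of notebook from where it was at the start of the episode above 0.015 m).
It fails at once if the mug, stapler, phone, sticky notes, glue stick or mouse is shifted by more than 15 mm (distance of any of mug, stapler, phone, sticky_notes, glue_stick, mouse from where it was at the start of the episode above 0.015 m).
It also fails if it takes over 51 s, if anything falls off the work surface, if the arm or the gripper's body presses on something with over 40 N, if the wrist force passes 120 N, or if a joint passes its speed limit or range.

## Robot

A 6-joint arm with a two-finger parallel gripper is mounted at the origin on a cart in front of the work surface, level with it; the furniture and walls round the work are solid. World frame = base frame: x ahead of the robot, y to its left, z up, the work surface at z = 0. Lengths are in m, angles in rad, forces in N, time in s.
With the tool pointing down it reaches from about 0.35 to 0.925 m from the base axis. Payload 6.4 kg.
Tool frame: the origin (TCP) lies midway between the tips of the shut fingers; the grasp point (between the pads) lies 19 mm behind it (r.tcp_to_grasp is the distance from the TCP to the grasp point, in m); z points along the fingers, y is the line along which they close (so a half turn about z gives the same grasp; the last joint's range is limited). The gripper opens to 94 mm and grips with 3 to 60 N. Pads are 16 mm wide; open, the fingers measure 119 mm over their backs; the gripper's body (75 mm by 177 mm) begins 78 mm behind the grasp point.
Start: joints at [-1.429, 0.245, 1.558, -0, 1.339, -0.174], TCP at [0.202, -0.618, 0.205] pointing down, gripper open.
Joint ranges: [-3.13, 3.13], [-1.02, 2.26], [0.13, 2.54], [-0.95, 4.09], [0.21, 2.88], [-2.74, 2.74]. Speed limits (rad/s): [2.57, 2.57, 3.14, 3.14, 3.14, 3.14].

## Interface

Orientations are given as a unit quaternion [w, x, y, z].
In Python, from station import r gives the robot as it stands.
- The arm moves only by the tool carry_out, never from a script. Its argument "steps" is a list of rows, each a list of 2 entries, a list of its own where there are three numbers: the shift along the tool's x, y, z in cm, then the turn, a rotation vector about the tool's x, y, z in rad. In form: [[[dx, dy, dz], [ax, ay, az]], ...]. A call has 1 to 12 rows; each row is the pose to reach, as a shift and turn from the pose commanded when the call began, along the tool's axes at that moment; what a row does not reach only later rows make up. A row lasts 1/8 s, in which the tool goes at most 62.5 mm and 10.7 degrees, less where a joint would pass 70% of its speed; a pose out of reach is approached as far as the arm can. A call with a gripper value outside its range is refused whole. "hand" is the opening, from 0 (shut) to 1 (fully open), set as the call begins (left out, the last holds). The fingers move at their own pace and stop on an object; the grip force is fixed at half the most. Time passes only in rows, so rows that repeat a pose let the fingers close. It gives the time, the measured TCP pose, the force, the opening and the grip force at its end, in the units of the state.
- r.sense(): the state, without advancing time (a new reading comes with each control period).
- r.capture(name): name is "scene" or "side" or "wrist"; returns a dict with "img" (384x512x3 uint8, blue, green, red), "K" (3x3 intrinsics, pixels), "extrinsics" (4x4, takes a point from camera to world coordinates); the wrist camera has in their place "mount" (4x4, takes a point from camera to tool coordinates, whose origin is the TCP and whose axes are the flange's). Camera axes: x right, y down, z forward; pixel columns grow to the right and rows downward; lengths in m; the calibration is good to about 2 mm. The wrist camera is an equidistant fisheye: a pixel r from the principal point sees the ray r / f radians off the axis. A picture is of the moment at which its call begins: read the wrist's pose just before it. There is no depth.
- r.hand_in(): hands the job in; it is judged then, once.
The state is a dict: "t": time; "joint_pos": joint angles; "qd": joint speeds; "tau": joint torques, N m; "tcp_pos": TCP position; "eef_rot": TCP orientation; "contact_force": force on the tool from outside, world axes, zero at the start; "torque": the same for the moment, N m; "width": finger opening in m; "grasp_force": force on a finger pad.
Only numpy, scipy, OpenCV 4.12 (cv2) and the standard library are available. Lean on these libraries where they do the work, as an engineer would, in place of code of your own. Each camera call takes 0.05 s, during which the arm holds its last target. There are 200 camera calls.

## Working session

There is one attempt and no reset: what is moved stays moved. The work goes in short steps, Python scripts to look and compute and a tool call to move; the robot and the scene stay as the last step left them, time stands still between calls to the robot, and variables do not carry over. Pictures are saved under pics/ and viewed, at most 10 in all, crops included, and the job is handed in when it is done.

Besides the shell and the picture viewer there is one more tool, called after "Call:" in YAML: its name, and indented under it one key for each argument. carry_out: Moves the arm, as the interface text tells. Its arguments: {"type":"object","properties":{"steps":{"type":"array","items":{"type":"array"}},"hand":{"type":"number"}},"required":["steps"]}

```bash
mkdir -p pics; ls; python3 - <<'E'
from station import r
import cv2,numpy as np
np.set_printoptions(precision=5,suppress=True)
s=r.sense(); print(s)
for n in("scene","side"):
    c=r.capture(n); cv2.imwrite(f"pics/{n}0.png",c["img"]); print(n,c["K"].tolist(),c["extrinsics"])
a=cv2.imread("pics/scene0.png");b=cv2.imread("pics/side0.png")
w=r.capture("wrist");print(w["K"],w["mount"])
E
```

```text
pics
{'t': 0.0, 'joint_pos': array([-1.42911,  0.24579,  1.55901,  0.00001,  1.33871, -0.1741 ]), 'qd': array([-0.00022,  0.00035,  0.00084,  0.00062, -0.0016 ,  0.00057]), 'tau': array([ -0.00012, -41.58353, -31.46053,   0.06849,   0.03318,  -0.00014]), 'tcp_pos': array([ 0.20179, -0.61725,  0.20436]), 'eef_rot': array([-0.00096,  0.98756,  0.15724,  0.00002]), 'contact_force': array([ 0.38109, -0.21817,  0.3109 ]), 'torque': array([-0.00009, -0.0114 ,  0.01154]), 'grasp_force': 0.0, 'width': 0.09423930797268261}
scene [[406.45538984349383, 0.0, 257.01282986707747], [0.0, 406.45538984349383, 185.5861294175646], [0.0, 0.0, 1.0]] [[-0.56187 -0.4937   0.66375 -0.18806]
 [-0.82718  0.34352 -0.4447   0.4652 ]
 [-0.00846 -0.79891 -0.6014   0.87146]
 [ 0.       0.       0.       1.     ]]
side [[407.8189496222868, 0.0, 255.84593085221874], [0.0, 407.8189496222868, 187.2878115879121], [0.0, 0.0, 1.0]] [[ 0.9998   0.0162   0.01186  0.58613]
 [-0.00417 -0.41059  0.91181 -1.44479]
 [ 0.01964 -0.91168 -0.41044  0.74813]
 [ 0.       0.       0.       1.     ]]
[[297.31864   0.      254.5493 ]
 [  0.      297.31864 190.65108]
 [  0.        0.        1.     ]] [[-0.00003 -0.96586 -0.25908  0.07646]
 [ 1.       0.00037 -0.0015   0.00062]
 [ 0.00154 -0.25908  0.96586 -0.17911]
 [ 0.       0.       0.       1.     ]]
```

View pics/scene0.png

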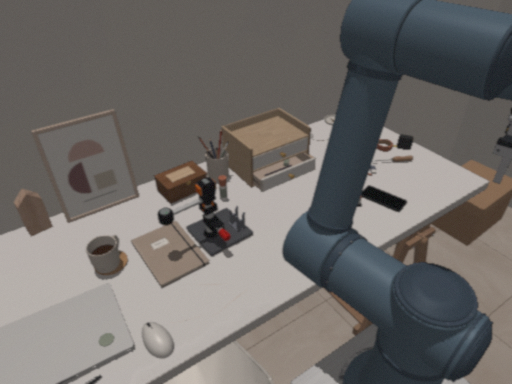

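View pics/side0.png

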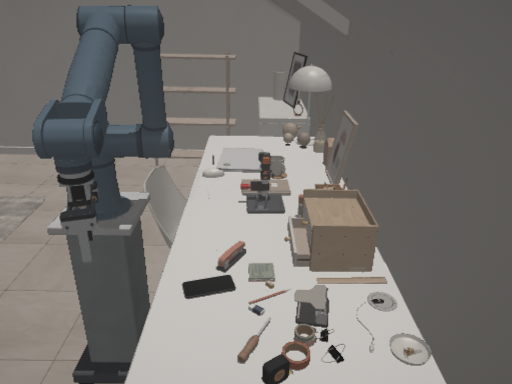

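The stand is near (218,225) in the scene view and near (265,195) in the side view. I'll enlarge both crops.

```bash
python3 - <<'E'
import cv2,numpy as np
a=cv2.imread("pics/scene0.png")[165:265,165:265];b=cv2.imread("pics/side0.png")[140:220,225:305]
f=lambda i:cv2.resize(i,(600,600),interpolation=cv2.INTER_CUBIC)
cv2.imwrite("pics/c1.png",f(a));cv2.imwrite("pics/c2.png",f(b))
E
```

```text
(no output)
```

View pics/c1.png

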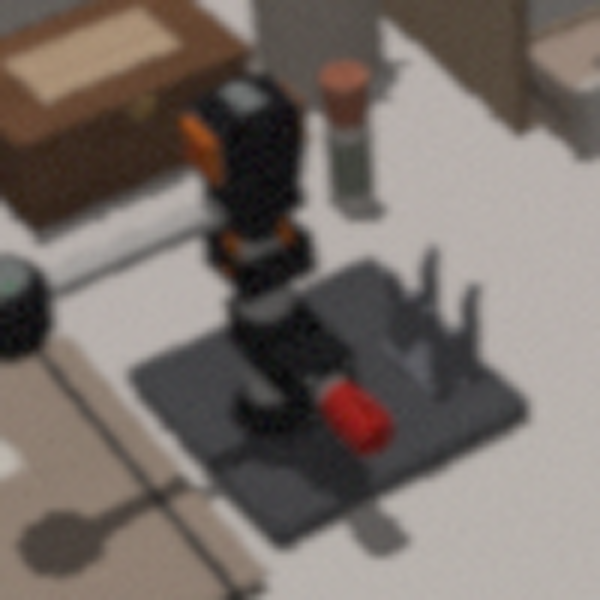

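View pics/c2.png

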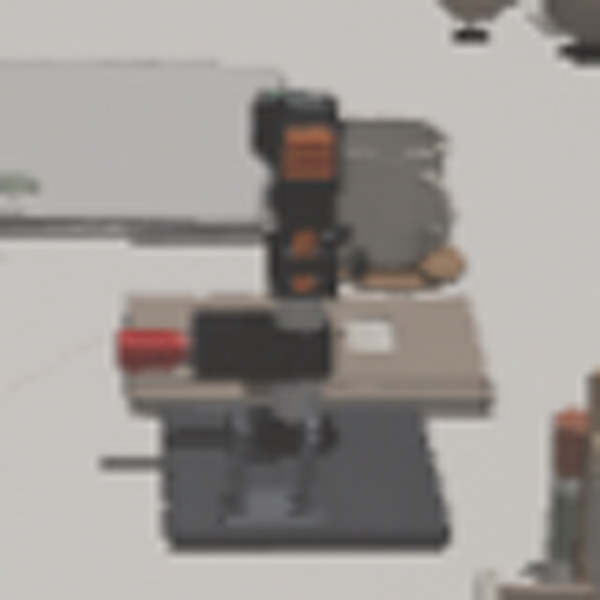

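```bash
cat > geo.py <<'E'
import numpy as np,cv2
from scipy.optimize import least_squares
from scipy.spatial.transform import Rotation as R
from station import r
def proj(c,P):
    E=np.linalg.inv(c["extrinsics"]); q=P@E[:3,:3].T+E[:3,3]; q=q@c["K"].T
    return q[:,:2]/q[:,2:]
def S(p,P): # stand->world ; p=x,y,yaw
    return R.from_euler("z",p[2]).apply(np.atleast_2d(P))+[p[0],p[1],0]
def Rt(s): q=s["eef_rot"]; return R.from_quat([q[1],q[2],q[3],q[0]])
E
python3 - <<'E'
from geo import *
cs,cd=r.capture("scene"),r.capture("side")
A=np.array([[75,48,14],[75,-107,14],[-75,-107,14],[-75,48,14],[-81,0,70],[0,27,190]])/1e3
a=np.array([[132,375],[370,260],[526,404],[284,532],[357,416],[205,148]])/6+165-.5+1/12
B=np.array([[-75,-107,0],[75,-107,0],[-81,0,70],[0,-27,190]])/1e3
b=np.array([[170,550],[447,548],[152,350],[310,152]])/7.5+[225,140]-.5+1/15
def f(p):return np.r_[(proj(cs,S(p,A))-a).ravel(),(proj(cd,S(p,B))-b).ravel()]
s=least_squares(f,[.6,0,0],loss="soft_l1");print(s.x);print(f(s.x).reshape(-1,2).round(2))
E
```

```text
[0.64042244 0.0797657  0.05584748]
[[-1.44 -0.96]
 [ 0.37 -1.52]
 [ 1.86 -0.63]
 [-0.92  0.98]
 [ 0.92  0.1 ]
 [-0.75  1.06]
 [-0.38  0.31]
 [ 0.77  0.17]
 [-0.32 -0.49]
 [-0.19  0.57]]
```

```bash
cat >> geo.py <<'E'
def to(grasp,yaw,s=None):
    """shift(cm)/turn for grasp point at world position, tool down, tool x at yaw"""
    s=s or r.sense(); T=Rt(s); G=R.from_euler("z",yaw)*R.from_euler("x",np.pi)
    tcp=np.array(grasp)+[0,0,-r.tcp_to_grasp]
    print("shift",(T.inv().apply(tcp-s["tcp_pos"])*100).round(2),"turn",(T.inv()*G).as_rotvec().round(3))
def look(name,f):
    s=r.sense(); c=r.capture("wrist"); cv2.imwrite(name,c["img"]) ; np.savez(f,p=s["tcp_pos"],q=Rt(s).as_quat(),K=c["K"],m=c["mount"])
def wproj(f,P):
    d=np.load(f); q=R.from_quat(d["q"]).inv().apply(P-d["p"]); m=np.linalg.inv(d["m"]); q=q@m[:3,:3].T+m[:3,3]
    rho=np.hypot(q[:,0],q[:,1]); th=np.arctan2(rho,q[:,2]); K=d["K"]
    return K[[0,1],[2,2]]+(th*K[0,0]/rho)[:,None]*q[:,:2]
E
python3 -c "
from geo import *
print(r.tcp_to_grasp)
to([.50,.07,.27],.056+np.pi)"
```

```text
0.0188
shift [ 49.7  -56.1   -4.57] turn [ 0.000e+00 -1.000e-03 -2.882e+00]
```

Call:
carry_out:
  hand: 0.7
  steps:
    - [[0, 0, -4.6], [0, 0, 0]]
    - [[49.7, -56.1, -4.6], [0, 0, -2.88]]
    - [[49.7, -56.1, -4.6], [0, 0, -2.88]]
    - [[49.7, -56.1, -4.6], [0, 0, -2.88]]
    - [[49.7, -56.1, -4.6], [0, 0, -2.88]]
    - [[49.7, -56.1, -4.6], [0, 0, -2.88]]
    - [[49.7, -56.1, -4.6], [0, 0, -2.88]]
    - [[49.7, -56.1, -4.6], [0, 0, -2.88]]
    - [[49.7, -56.1, -4.6], [0, 0, -2.88]]
    - [[49.7, -56.1, -4.6], [0, 0, -2.88]]
    - [[49.7, -56.1, -4.6], [0, 0, -2.88]]
    - [[49.7, -56.1, -4.6], [0, 0, -2.88]]

```text
t: 1.75
tcp_pos: [0.4759, 0.015, 0.2518]
eef_rot: [0.001, 0.37, 0.929, 0.0]
contact_force: [-0.5, 0.0, 0.2]
width: 0.0655
grasp_force: 0.0
```

```bash
python3 -c "
from geo import *
print(r.sense()['tcp_pos'],r.sense()['joint_pos']);to([.50,.07,.27],.056+np.pi)"
```

```text
[0.47590218 0.01496459 0.25176734] [-2.07229720e-01 -2.15637642e-01  1.93882067e+00 -1.40404404e-04
  1.41731560e+00 -1.02104935e+00]
shift [2.03 5.66 0.06] turn [ 0.     0.001 -0.813]
```

Call:
carry_out:
  steps:
    - [[2.0, 5.6, 0], [0, 0, -0.81]]
    - [[2.0, 5.6, 0], [0, 0, -0.81]]
    - [[2.0, 5.6, 0], [0, 0, -0.81]]
    - [[2.0, 5.6, 0], [0, 0, -0.81]]
    - [[2.0, 5.6, 0], [0, 0, -0.81]]
    - [[2.0, 5.6, 0], [0, 0, -0.81]]
    - [[2.0, 5.6, 0], [0, 0, -0.81]]

```text
t: 2.62
tcp_pos: [0.4996, 0.0672, 0.2514]
eef_rot: [-0.0, -0.023, 1.0, 0.0]
contact_force: [0.3, 0.5, -0.3]
width: 0.0658
grasp_force: 0.0
```

```bash
python3 -c "
from geo import *
look('pics/w1.png','w1.npz')
i=cv2.imread('pics/w1.png')
p=np.array([.64042,.07977,.05585])
P=np.array([[75,48,14],[75,-107,14],[-75,-107,14],[-75,48,14],[-99.5,0,70],[-62.5,0,70],[0,0,210]])/1e3
print(wproj('w1.npz',S(p,P)).round(1))
cv2.imwrite('pics/w1b.png',cv2.resize(i,(768,576),interpolation=cv2.INTER_CUBIC))
to([.50,.07,.27],.056+np.pi)"
```

```text
[[287.  292.8]
 [195.4 292.7]
 [186.8 209.5]
 [290.3 208.7]
 [258.4 205. ]
 [258.5 231.7]
 [260.7 342.4]]
shift [-0.05  0.28  0.02] turn [ 0.   -0.   -0.01]
```

View pics/w1b.png

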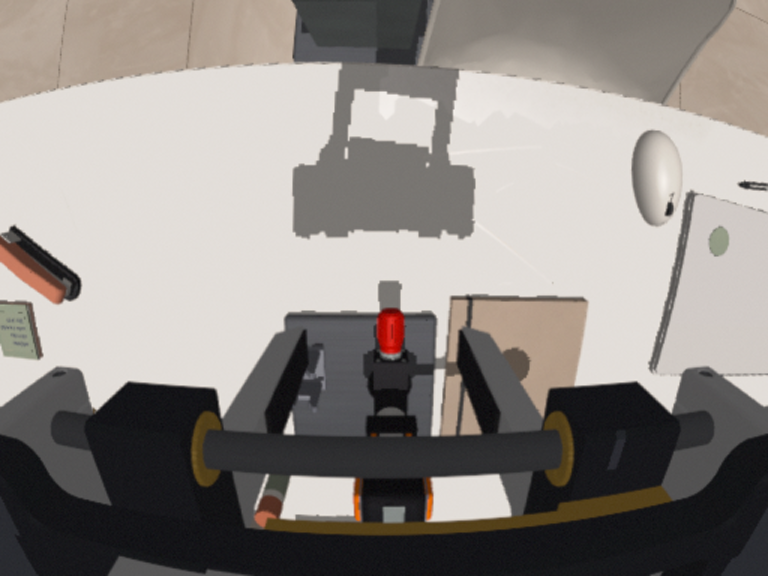

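```bash
python3 -c "
import cv2
i=cv2.imread('pics/w1.png')[198:352,182:300]
cv2.imwrite('pics/w1c.png',cv2.resize(i,None,fx=3.8,fy=3.8,interpolation=cv2.INTER_CUBIC))"
```

```text
(no output)
```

View pics/w1c.png

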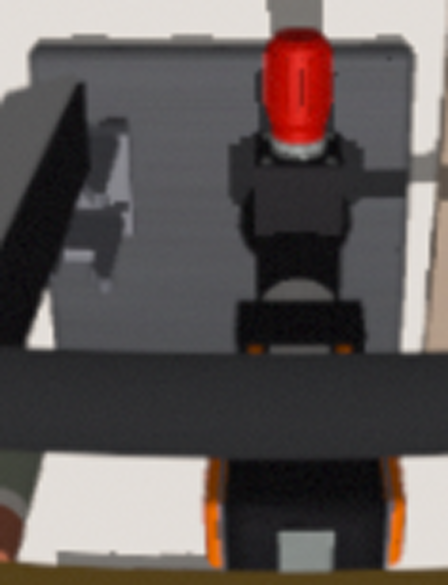

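```bash
python3 - <<'E'
from geo import *
A=np.array([[-75,-107,14],[-75,48,14],[-81,0,75],[-45,0,85],[-19,0,130],[-10,0,195]])/1e3
m=np.array([[30,42],[413,40],[298.5,0],[300,0],[301,0],[305,0]])/3.8+[182,198]-.5+.5/3.8
def g(p): d=wproj('w1.npz',S(p,A))-m; d[2:,1]=0; return d.ravel()
s=least_squares(g,[.64,.08,.05]);p=s.x;print(p,g(p).reshape(-1,2).round(2))
np.save("stand.npy",p)
K=np.array([[-99.5,0,70],[-99.5,0,81],[-62.5,0,81]])/1e3
print((wproj('w1.npz',S(p,K))-[182,198])*3.8)
to(S(p,[-.083,0,.070])[0],p[2]+np.pi)
E
```

```text
[0.63955211 0.08140607 0.05054429] [[-1.49 -0.02]
 [ 1.34  0.18]
 [-0.02  0.  ]
 [-0.31  0.  ]
 [ 0.08  0.  ]
 [ 0.26  0.  ]]
[[296.79989479  24.15843055]
 [297.46260696  34.44758889]
 [297.29914913 138.67751627]]
shift [-5.74  0.74 20.02] turn [ 0.    -0.    -0.005]
```

Call:
carry_out:
  hand: 0.6
  steps:
    - [[-5.7, 0.7, 4], [0, 0, -0.005]]
    - [[-5.7, 0.7, 10], [0, 0, -0.005]]
    - [[-5.7, 0.7, 15], [0, 0, -0.005]]
    - [[-5.7, 0.7, 18], [0, 0, -0.005]]
    - [[-5.7, 0.7, 20], [0, 0, -0.005]]
    - [[-5.7, 0.7, 20], [0, 0, -0.005]]
    - [[-5.7, 0.7, 20], [0, 0, -0.005]]

```text
t: 3.55
tcp_pos: [0.5576, 0.0768, 0.0531]
eef_rot: [0.001, -0.026, 1.0, -0.0]
contact_force: [0.8, -0.4, -0.0]
width: 0.0563
grasp_force: 0.0
```

```bash
python3 -c "
from geo import *
look('pics/w2.png','w2.npz')
p=np.load('stand.npy');to(S(p,[-.083,0,.070])[0],p[2]+np.pi)
i=cv2.imread('pics/w2.png')
K=np.array([[-99.5,0,70],[-62.5,0,70]])/1e3
print(wproj('w2.npz',S(p,K)))
cv2.imwrite('pics/w2b.png',cv2.resize(i[130:384,130:380],None,fx=2.3,fy=2.3,interpolation=cv2.INTER_CUBIC))"
```

```text
shift [0.11 0.05 0.21] turn [-0.     0.003  0.001]
[[255.57207832 212.98198418]
 [255.43379784 268.5750252 ]]
```

View pics/w2b.png

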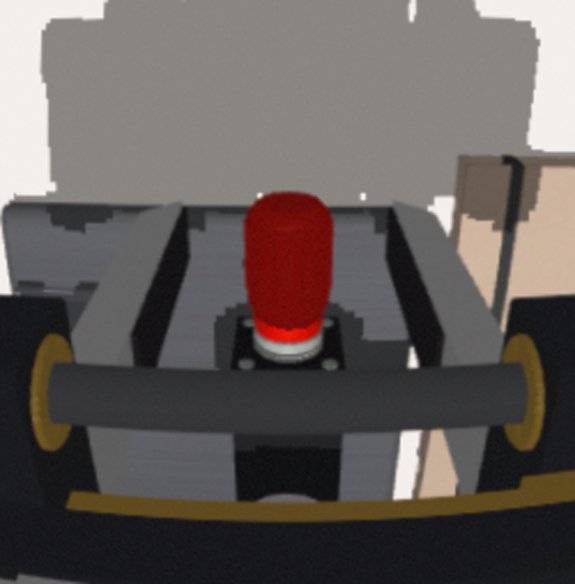

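Call:
carry_out:
  hand: 0.6
  steps:
    - [[0.2, 0.0, 0.2], [0, 0, 0]]
    - [[0.2, 0.0, 0.2], [0, 0, 0]]
    - [[0.2, 0.0, 0.2], [0, 0, 0]]

```text
t: 3.98
tcp_pos: [0.5544, 0.0767, 0.0497]
eef_rot: [0.0, -0.026, 1.0, -0.0]
contact_force: [0.8, -0.0, 0.3]
width: 0.0566
grasp_force: 0.0
```

Call:
carry_out:
  hand: 0
  steps:
    - [[0, 0, 0], [0, 0, 0]]
    - [[0, 0, 0], [0, 0, 0]]
    - [[0, 0, 0], [0, 0, 0]]
    - [[0, 0, 0], [0, 0, 0]]
    - [[0, 0, 0], [0, 0, 0]]
    - [[0, 0, 0], [0, 0, 0]]

```text
t: 4.72
tcp_pos: [0.5543, 0.0767, 0.0495]
eef_rot: [-0.0, -0.026, 1.0, 0.0]
contact_force: [0.4, 0.1, -0.7]
width: 0.021
grasp_force: 30.0
```

```bash
python3 -c "
from geo import *
p=np.load('stand.npy');s=r.sense();print(s['width'],s['grasp_force'],s['contact_force'])
print(R.from_euler('z',-p[2]).apply(s['tcp_pos']+[0,0,r.tcp_to_grasp]-[p[0],p[1],0]))
to(S(p,[-.083,0,.070])[0],p[2]+np.pi)"
```

```text
0.02095129263139508 29.99962091445923 [ 0.37257553  0.0557934  -0.72559976]
[-0.08539001 -0.00038512  0.06825835]
shift [-0.24  0.04 -0.17] turn [ 0.    -0.     0.001]
```

Call:
carry_out:
  steps:
    - [[1, 0, 0], [0, 0, 0]]
    - [[3, 0, 0], [0, 0, 0]]
    - [[5, 0, 0], [0, 0, 0]]
    - [[7, 0, 0], [0, 0, 0]]
    - [[8.5, 0, 0], [0, 0, 0]]
    - [[8.5, 0, 0], [0, 0, 0]]
    - [[8.5, 0, 0], [0, 0, 0]]

```text
t: 5.6
tcp_pos: [0.47, 0.0723, 0.0498]
eef_rot: [0.0, -0.026, 1.0, -0.0]
contact_force: [-0.4, -0.4, -0.3]
width: 0.0211
grasp_force: 30.0
```

```bash
python3 -c "
from geo import *
look('pics/w3.png','w3.npz')
p=np.load('stand.npy');s=r.sense();print(s['width'],s['grasp_force'],s['contact_force'])
print(R.from_euler('z',-p[2]).apply(s['tcp_pos']+[0,0,r.tcp_to_grasp]-[p[0],p[1],0]))
to(S(p,[-.17,0,.070])[0],p[2]+np.pi)
i=cv2.imread('pics/w3.png')
g=np.array([-.1704,0,.068]); K=g+np.array([[-.014,0,0],[.0235,0,0],[.0265,0,0],[.0815,0,0]])
print(((wproj('w3.npz',S(p,K))-[150,170])*3).round(1))
cv2.imwrite('pics/w3b.png',cv2.resize(i[170:370,150:360],None,fx=3,fy=3,interpolation=cv2.INTER_CUBIC))"
```

```text
0.021251204786301985 29.99947428703308 [-0.20494452  0.31370835  0.27571874]
[-0.16965904 -0.00058406  0.06855606]
shift [ 0.03  0.06 -0.14] turn [-0.     0.001  0.001]
[[317.1 144.6]
 [316.6 312.2]
 [316.6 324.3]
 [316.  511.6]]
```

View pics/w3b.png

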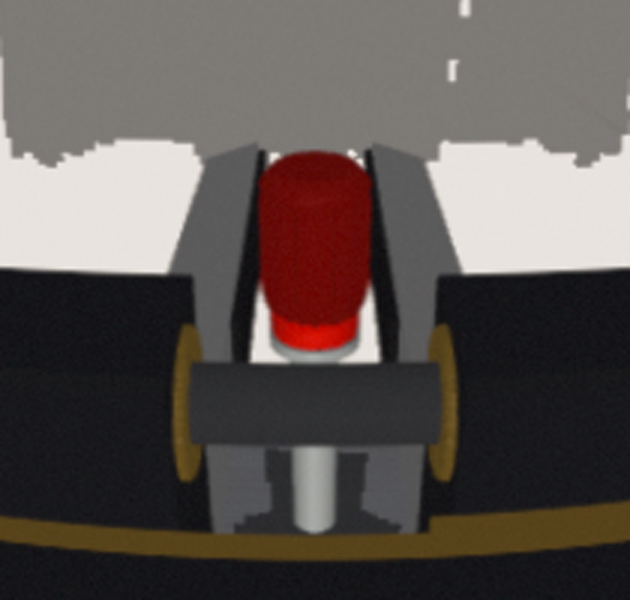

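```bash
python3 - <<'E'
from geo import *
p=np.load('stand.npy')
g=np.array([-.1697,-.0006,.0686])
for d in(.002,.004,.006,.008):
  for a in (-.04,0,.04):  # pitch, tip down positive
    K=np.array([[-.0185,0,-.008],[.0185,0,.011],[.0215,0,.0095],[.077,0,.0045]])
    K=R.from_euler('y',a).apply(K)+g+[d,0,0]
    print(d,a,((wproj('w3.npz',S(p,K))-[150,170])*3)[:,1].round(0))
E
```

```text
0.002 -0.04 [124. 333. 342. 529.]
0.002 0 [123. 333. 341. 521.]
0.002 0.04 [123. 332. 340. 512.]
0.004 -0.04 [133. 341. 350. 535.]
0.004 0 [133. 341. 349. 527.]
0.004 0.04 [132. 341. 349. 518.]
0.006 -0.04 [142. 350. 358. 540.]
0.006 0 [142. 349. 358. 532.]
0.006 0.04 [142. 349. 357. 524.]
0.008 -0.04 [152. 358. 366. 546.]
0.008 0 [151. 358. 366. 538.]
0.008 0.04 [151. 357. 365. 529.]
```

Call:
carry_out:
  steps:
    - [[0, 0, -3], [0, 0, 0]]
    - [[0, -3, -3.8], [0, 0, 0]]
    - [[0, -6, -3.8], [0, 0, 0]]
    - [[0, -8.4, -3.8], [0, 0, 0]]
    - [[-3, -8.4, -3.8], [0, 0, 0]]
    - [[-4.5, -8.4, -3.8], [0, 0, 0]]
    - [[-4.5, -8.4, -3.8], [0, 0, 0]]
    - [[-4.5, -8.4, -3.8], [0, 0, 0]]

```text
t: 6.65
tcp_pos: [0.518, -0.0088, 0.0871]
eef_rot: [-0.001, -0.026, 1.0, 0.0]
contact_force: [-0.0, -0.1, -0.6]
width: 0.0209
grasp_force: 30.0
```

```bash
cat >> geo.py <<'E'
def where():
    p=np.load('stand.npy');s=r.sense()
    g=R.from_euler('z',-p[2]).apply(s['tcp_pos']+[0,0,r.tcp_to_grasp]-[p[0],p[1],0])
    print('grasp in stand mm',(g*1e3).round(1),'F',s['contact_force'].round(1),'gf',round(s['grasp_force'],1),'w',round(s['width'],4),'t',s['t'],'rot',(R.from_euler('z',p[2]+np.pi)*R.from_euler('x',np.pi)).inv().__mul__(Rt(s)).as_rotvec().round(3)); return p,g
E
python3 -c "
from geo import *
look('pics/w4.png','w4.npz')
p,g=where()
i=cv2.imread('pics/w4.png')
L=np.array([[-.037-.003,-.0915,.072],[-.037-.003,-.0785,.072],[-.037-.003,-.085,.072],[-.037-.003,-.085,.052],[-.001-.003,-.085,.072]])
f=lambda P:print(((wproj('w4.npz',S(p,P))-[190,270])*6).round(1))
f(L); f(g+np.array([[.083,0,0],[.05,0,0]]))
cv2.imwrite('pics/w4b.png',cv2.resize(i[270:370,190:320],None,fx=6,fy=6,interpolation=cv2.INTER_CUBIC))"
```

```text
grasp in stand mm [-126.1  -84.   105.9] F [-0.1 -0.1 -1.2] gf 30.0 w 0.0215 t 6.7 rot [-0.     0.001 -0.002]
[[331.4 285.8]
 [426.3 285.9]
 [378.9 286. ]
 [379.1 201.2]
 [379.1 465.8]]
[[386.7 439.1]
 [387.2 231.3]]
```

View pics/w4b.png

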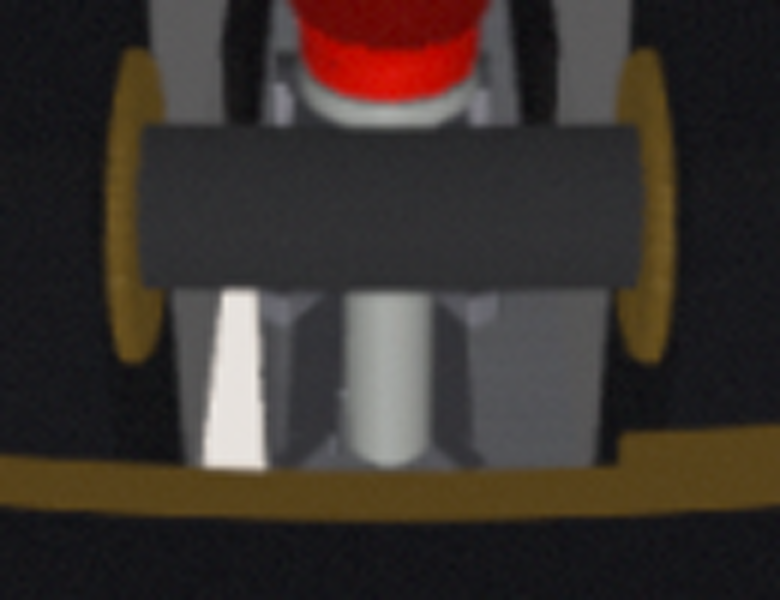

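```bash
python3 -c "
import cv2
g=cv2.cvtColor(cv2.imread('pics/w4.png'),cv2.COLOR_BGR2GRAY)
for y in (320,322,324,330,336,341,343,345,346,347): print(y,*g[y,232:276])"
```

```text
320 194 117 104 104 106 106 93 88 86 85 69 57 54 52 55 85 117 134 145 151 159 164 165 164 159 155 148 140 126 105 74 69 80 86 86 90 102 105 103 103 100 80 82 83
322 199 114 101 103 108 109 96 82 63 54 52 53 50 50 56 84 118 134 145 153 161 167 168 165 162 156 150 140 127 101 66 53 55 65 80 89 108 108 105 103 94 82 83 85
324 203 109 76 80 89 92 77 58 52 52 54 52 54 51 56 82 115 135 145 153 160 166 168 165 162 157 150 141 127 101 66 52 52 50 54 66 92 95 90 86 87 84 86 85
330 218 140 80 76 82 83 68 54 52 52 53 51 53 52 58 84 119 134 145 152 159 166 166 165 162 156 148 139 125 98 65 53 51 54 53 55 77 85 86 85 86 83 85 85
336 223 151 81 74 77 73 58 51 52 52 52 52 51 55 72 102 119 135 145 153 160 166 167 164 160 155 148 139 123 94 62 53 51 52 53 53 65 83 85 84 83 84 84 82
341 225 190 90 75 77 70 56 52 51 54 53 53 54 55 72 91 109 131 144 153 158 167 167 165 161 156 148 137 122 91 59 53 52 52 52 54 63 83 85 84 86 85 84 84
343 225 192 96 73 76 70 57 53 53 53 53 58 73 91 81 88 108 130 144 151 160 165 168 164 161 154 147 137 122 94 63 53 51 51 53 57 66 79 83 84 86 83 85 83
345 226 196 110 72 66 59 53 52 54 59 72 81 86 93 79 84 92 111 135 149 159 165 168 164 160 155 144 127 104 87 82 73 60 54 52 52 55 65 79 82 85 84 84 85
346 224 198 117 68 57 55 52 54 60 73 82 86 85 84 84 85 86 92 110 131 150 162 163 162 156 146 122 101 85 85 85 82 74 62 53 51 54 54 66 81 83 83 83 83
347 210 201 127 73 61 56 57 60 71 80 85 83 84 83 80 81 83 83 86 89 102 126 131 130 117 103 87 85 82 83 85 84 83 73 63 56 55 56 64 75 79 80 80 79
```

Call:
carry_out:
  steps:
    - [[-2, -0.1, 0], [0, 0, 0]]
    - [[-4, -0.1, 0], [0, 0, 0]]
    - [[-5.3, -0.1, 0], [0, 0, 0]]
    - [[-5.3, -0.1, 0], [0, 0, 0]]
    - [[-5.3, -0.1, 1], [0, 0, 0]]
    - [[-5.3, -0.1, 2], [0, 0, 0]]
    - [[-5.3, -0.1, 2.5], [0, 0, 0]]
    - [[-5.3, -0.1, 2.5], [0, 0, 0]]

```text
t: 7.7
tcp_pos: [0.571, -0.0074, 0.0617]
eef_rot: [-0.001, -0.026, 1.0, 0.0]
contact_force: [0.3, 0.5, 0.0]
width: 0.021
grasp_force: 30.0
```

```bash
python3 -c "
from geo import *
where()"
```

```text
grasp in stand mm [-72.9 -85.2  80.5] F [0.3 0.5 0. ] gf 30.0 w 0.021 t 7.7 rot [-0.     0.001 -0.001]
```

Call:
carry_out:
  steps:
    - [[0, 0, 0.5], [0, 0, 0]]
    - [[0, 0, 1.0], [0, 0, 0]]
    - [[0, 0, 1.5], [0, 0, 0]]
    - [[0, 0, 2.0], [0, 0, 0]]
    - [[0, 0, 2.4], [0, 0, 0]]
    - [[0, 0, 2.6], [0, 0, 0]]
    - [[0, 0, 2.6], [0, 0, 0]]

```text
t: 8.57
tcp_pos: [0.5716, -0.0075, 0.0364]
eef_rot: [-0.0, -0.026, 1.0, 0.0]
contact_force: [-0.2, -0.3, -0.4]
width: 0.0213
grasp_force: 30.0
```

```bash
python3 -c "
from geo import *
where()"
```

```text
grasp in stand mm [-72.3 -85.4  55.2] F [-0.2 -0.3 -0.4] gf 30.0 w 0.0213 t 8.575 rot [-0.     0.    -0.001]
```

Call:
carry_out:
  steps:
    - [[0, 0, 0.1], [0, 0, 0]]
    - [[0, 0, 0.2], [0, 0, 0]]
    - [[0, 0, 0.3], [0, 0, 0]]
    - [[0, 0, 0.3], [0, 0, 0]]

```text
t: 9.07
tcp_pos: [0.5716, -0.0075, 0.0334]
eef_rot: [-0.0, -0.026, 1.0, 0.0]
contact_force: [0.3, 0.4, -0.5]
width: 0.0214
grasp_force: 30.0
```

```bash
python3 -c "
from geo import *
where()"
```

```text
grasp in stand mm [-72.4 -85.3  52.2] F [ 0.3  0.4 -0.5] gf 30.0 w 0.0214 t 9.075 rot [-0.     0.    -0.001]
```

Now I'll feel for the floor of the slots.

Call:
carry_out:
  steps:
    - [[0, 0, 0.05], [0, 0, 0]]
    - [[0, 0, 0.1], [0, 0, 0]]
    - [[0, 0, 0.1], [0, 0, 0]]

```text
t: 9.45
tcp_pos: [0.5717, -0.0075, 0.0326]
eef_rot: [0.0, -0.026, 1.0, -0.0]
contact_force: [-1.2, -0.1, 1.3]
width: 0.0211
grasp_force: 30.0
```

```bash
python3 -c "
from geo import *
where()"
```

```text
grasp in stand mm [-72.2 -85.4  51.4] F [-1.2 -0.1  1.3] gf 30.0 w 0.0211 t 9.45 rot [ 0.    -0.    -0.001]
```

Call:
carry_out:
  hand: 0.6
  steps:
    - [[0, 0, 0], [0, 0, 0]]
    - [[0, 0, 0], [0, 0, 0]]
    - [[0, 0, 0], [0, 0, 0]]
    - [[0, 0, 0], [0, 0, 0]]
    - [[0, 0, 0], [0, 0, 0]]
    - [[0, 0, -1], [0, 0, 0]]
    - [[0, 0, -3], [0, 0, 0]]
    - [[2, 0, -6], [0, 0, 0]]
    - [[5, 0, -12], [0, 0, 0]]
    - [[5, 0, -18], [0, 0, 0]]
    - [[5, 0, -22], [0, 0, 0]]
    - [[5, 0, -22], [0, 0, 0]]

```text
t: 10.95
tcp_pos: [0.524, -0.0106, 0.2588]
eef_rot: [0.005, -0.026, 1.0, -0.001]
contact_force: [-0.4, -0.5, -0.1]
width: 0.0562
grasp_force: 0.0
```

```bash
python3 -c "
from geo import *
look('pics/w5.png','w5.npz')
p,g=where()
i=cv2.imread('pics/w5.png')
P=np.array([[-84.5,-85,52],[-47.5,-85,52],[-37,-85,72],[-1,-85,72],[11,-85,52]])/1e3
f=lambda P:print(((wproj('w5.npz',S(p,P))-[200,190])*4).round(1))
f(P)
cv2.imwrite('pics/w5b.png',cv2.resize(i[190:334,200:370],None,fx=4,fy=4,interpolation=cv2.INTER_CUBIC))
to(S(p,[0,0,.26])[0],p[2]+np.pi)"
```

```text
grasp in stand mm [-121.4  -85.7  274.4] F [-0.2 -0.  -0.8] gf 0.0 w 0.0566 t 11.0 rot [ 0.002 -0.005 -0.001]
[[222.1  12.9]
 [221.9 115.3]
 [221.9 166.1]
 [221.7 261. ]
 [221.5 264.1]]
shift [-12.14   8.56   1.49] turn [-0.002  0.005  0.001]
```

View pics/w5b.png

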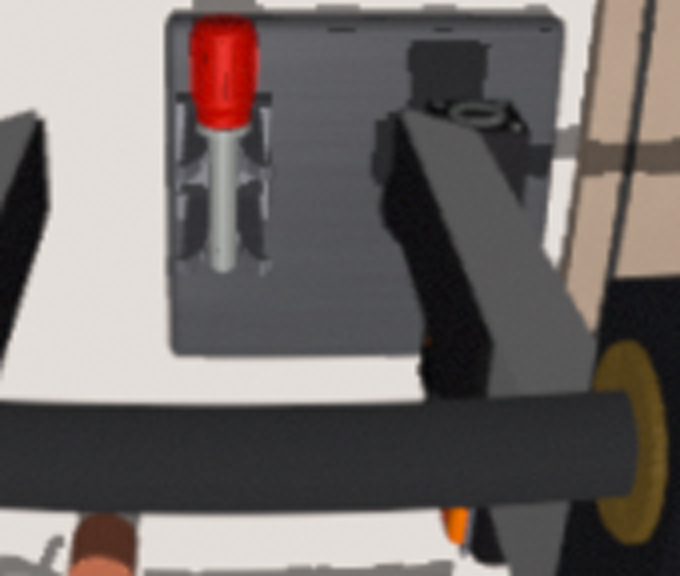

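Call:
carry_out:
  hand: 0.95
  steps:
    - [[-4, 2.8, 0], [0, 0, 0]]
    - [[-8, 5.6, 0], [0, 0, 0]]
    - [[-12.1, 8.55, 1], [0, 0.003, 0]]
    - [[-12.1, 8.55, 1.5], [0, 0.003, 0]]
    - [[-12.1, 8.55, 1.5], [0, 0.003, 0]]
    - [[-12.1, 8.55, 1.5], [0, 0.003, 0]]

```text
t: 11.75
tcp_pos: [0.6375, 0.0808, 0.2378]
eef_rot: [-0.001, -0.025, 1.0, -0.0]
contact_force: [-0.3, -1.1, -0.2]
width: 0.0891
grasp_force: 0.0
```

```bash
python3 -c "
from geo import *
p,g=where()
to(S(p,[0,0,.19])[0],p[2]+np.pi)"
```

```text
grasp in stand mm [ -2.1  -0.5 256.6] F [-0.3 -1.1 -0.2] gf 0.0 w 0.0891 t 11.75 rot [ 0.     0.003 -0.   ]
shift [-0.23  0.05  6.66] turn [-0.    -0.003  0.   ]
```

Call:
carry_out:
  hand: 0.95
  steps:
    - [[-0.2, 0, 2], [0, 0, 0]]
    - [[-0.2, 0, 4], [0, 0, 0]]
    - [[-0.2, 0, 6], [0, 0, 0]]
    - [[-0.2, 0, 6.6], [0, 0, 0]]
    - [[-0.2, 0, 6.6], [0, 0, 0]]
    - [[-0.2, 0, 6.6], [0, 0, 0]]

```text
t: 12.5
tcp_pos: [0.6406, 0.0817, 0.1724]
eef_rot: [-0.001, -0.026, 1.0, -0.0]
contact_force: [-0.0, -0.1, 1.3]
width: 0.0892
grasp_force: 0.0
```

Call:
carry_out:
  hand: 0
  steps:
    - [[0, 0, 0], [0, 0, 0]]
    - [[0, 0, 0], [0, 0, 0]]
    - [[0, 0, 0], [0, 0, 0]]
    - [[0, 0, 0], [0, 0, 0]]
    - [[0, 0, 0], [0, 0, 0]]
    - [[0, 0, 0], [0, 0, 0]]
    - [[0, 0, 0], [0, 0, 0]]

```text
t: 13.38
tcp_pos: [0.64, 0.0812, 0.1715]
eef_rot: [-0.001, -0.026, 1.0, -0.0]
contact_force: [-0.0, -4.3, 1.4]
width: 0.0454
grasp_force: 30.0
```

```bash
python3 -c "
from geo import *
where()"
```

```text
grasp in stand mm [  0.4  -0.2 190.3] F [-0.  -4.3  1.4] gf 30.0 w 0.0454 t 13.375 rot [ 0.001  0.003 -0.001]
```

Call:
carry_out:
  steps:
    - [[0, 0, -0.5], [0, 0, 0]]
    - [[0, 0, -1.3], [0, 0, 0]]
    - [[0, 0, -2.1], [0, 0, 0]]
    - [[0, 0, -2.9], [0, 0, 0]]
    - [[0, 0, -3.7], [0, 0, 0]]
    - [[0, 0, -4.5], [0, 0, 0]]
    - [[0, 0, -5.3], [0, 0, 0]]
    - [[0, 0, -6.1], [0, 0, 0]]
    - [[0, 0, -6.6], [0, 0, 0]]
    - [[0, 0, -6.6], [0, 0, 0]]
    - [[0, 0, -6.6], [0, 0, 0]]

```text
t: 14.75
tcp_pos: [0.64, 0.0814, 0.238]
eef_rot: [-0.002, -0.026, 1.0, -0.0]
contact_force: [0.1, -6.1, -2.2]
width: 0.0452
grasp_force: 30.0
```

```bash
python3 -c "
from geo import *
where()"
```

```text
grasp in stand mm [ 4.000e-01 -1.000e-01  2.568e+02] F [ 0.1 -6.1 -2.2] gf 30.0 w 0.0452 t 14.75 rot [ 0.001  0.003 -0.001]
```

Call:
carry_out:
  steps:
    - [[0, 0, -0.6], [0, 0, 0]]
    - [[0, 0, -1.4], [0, 0, 0]]
    - [[0, 0, -2.2], [0, 0, 0]]
    - [[0, 0, -3.0], [0, 0, 0]]
    - [[0, 0, -3.8], [0, 0, 0]]
    - [[0, 0, -4.6], [0, 0, 0]]
    - [[0, 0, -5.4], [0, 0, 0]]
    - [[0, 0, -6.0], [0, 0, 0]]
    - [[0, 0, -6.3], [0, 0, 0]]
    - [[0, 0, -6.3], [0, 0, 0]]
    - [[0, 0, -6.3], [0, 0, 0]]

```text
t: 16.12
tcp_pos: [0.6399, 0.0814, 0.3001]
eef_rot: [-0.002, -0.026, 1.0, -0.0]
contact_force: [0.6, -5.4, -4.9]
width: 0.0455
grasp_force: 30.0
```

```bash
python3 -c "
from geo import *
where()"
```

```text
grasp in stand mm [ 3.000e-01 -0.000e+00  3.189e+02] F [ 0.6 -5.4 -4.9] gf 30.0 w 0.0455 t 16.125 rot [ 0.001  0.004 -0.001]
```

Call:
carry_out:
  steps:
    - [[0, 0, -0.1], [0, 0, 0]]
    - [[0, 0, -0.2], [0, 0, 0]]
    - [[0, 0, -0.2], [0, 0, 0]]

```text
t: 16.5
tcp_pos: [0.6398, 0.0814, 0.3016]
eef_rot: [-0.002, -0.026, 1.0, -0.0]
contact_force: [1.1, -5.5, -6.5]
width: 0.0454
grasp_force: 30.0
```

```bash
python3 -c "
from geo import *
where()"
```

```text
grasp in stand mm [ 3.000e-01 -0.000e+00  3.204e+02] F [ 1.1 -5.5 -6.5] gf 30.0 w 0.0454 t 16.5 rot [ 0.001  0.005 -0.001]
```

Call:
carry_out:
  steps:
    - [[0, 0, -0.1], [0, 0, 0]]
    - [[0, 0, -0.2], [0, 0, 0]]
    - [[0, 0, -0.2], [0, 0, 0]]
    - [[0, 0, -0.2], [0, 0, 0]]

```text
t: 17.0
tcp_pos: [0.6397, 0.0814, 0.3017]
eef_rot: [-0.003, -0.026, 1.0, -0.0]
contact_force: [4.1, -4.9, -12.7]
width: 0.0452
grasp_force: 30.0
```

```bash
python3 -c "
from geo import *
where()"
```

```text
grasp in stand mm [ 1.000e-01 -0.000e+00  3.205e+02] F [  4.1  -4.9 -12.7] gf 30.0 w 0.0452 t 17.0 rot [ 0.     0.006 -0.001]
```

```bash
python3 -c "
from station import r
print(r.hand_in())"
```

```text
the job is handed in; nothing more can be done
None
```

The lock pin is parked in the two forked notches. The column is against its second stop, having risen 130 mm, and the gripper is still holding the grip with 30 N. I've handed the job in, and no verdict came back.

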